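# Load the carved printing block into the sprung block holder

## Task

Load the long carved printing block, picture side up, into the sprung block holder on the bench: press one end of the block against the tall jaw to push it back, lower the other end in behind the low jaw until the block lies flat on the bearers, and let go so that the two springs centre it. Leave the uncut block of the same size where it is.

Things in the scene. Friction and masses are not known exactly. Their poses are not given: they have to be found in the camera images.
- block: Printing block to load: light wood, 48 mm (own x) by 112 (own y, long) by 23 thick, 0.12 kg, dark top carved in relief: framed seascape. Lies flat, picture up. Origin: centre of its underside, z up. Either end may go to either jaw. The nearly square carved block (50 x 56) is not wanted.
- blank: Bystander: uncut block, same size and wood as the one to load, plain dark top. Origin: centre of its underside.
- holder: Holder fixed to the bench: plate 84 mm (x) by 256 (y), 8 thick. Origin: centre of its underside, z up. Two black bearers at y = 36 and -36, tops at z = 22, carry the block lengthwise (y), centred. Tall dark steel jaw at +y end (top z = 68), low jaw at -y (top z = 38), 60 wide, inner faces at y = +49 and -49 when empty. End blocks at y = +-118, top z = 32. Room for fingers beside the middle.
- tall_jaw (a joint): Outward push (holder +y) of the tall jaw, m: 0 empty, 0.034 at its stop. Spring: 0.75 N plus 0.25 N per mm. The low jaw is sprung alike, outward to -y. Empty gap 98 mm, block 112: push at least 0.014 for the other end to pass the low jaw; released, the block centres and both jaws read about 0.007.
There are look-alikes about, which are no part of the job. Leave any blue or turquoise look-alike of the block alone.

How it is judged:
By the outcome, as a careful person would: the job done as asked, in the order asked, and still so for the second after the job is handed in, with the robot touching nothing.
It also fails if it takes over 38 s, if anything falls off the work surface, if the arm or the gripper's body presses on something with over 40 N, if the wrist force passes 120 N, or if a joint passes its speed limit or range.

## Robot

A 6-joint arm with a two-finger parallel gripper is mounted at the origin on the work surface. World frame = base frame: x ahead of the robot, y to its left, z up, the work surface at z = 0. Lengths are in m, angles in rad, forces in N, time in s.
With the tool pointing down it reaches from about 0.275 to 0.725 m from the base axis. Payload 15.9 kg.
Tool frame: the origin (TCP) lies at the very end of the fingers, on their centre line; the grasp point (between the pads) lies 19 mm behind it; z points along the fingers, y is the line along which they close (so a half turn about z gives the same grasp; the last joint's range is limited). The gripper opens to 85 mm and grips with 20 to 120 N. Pads are 22 mm wide; open, the fingers measure 114 mm over their backs; the gripper's body (76 mm by 85 mm) begins 54 mm behind the grasp point. The pads swing forward as they close: fully open they stand 13 mm farther back than shut.
Start: joints at [-1.218, 0.213, -0.034, 1.323, 0, 1.571], TCP at [0.173, -0.469, 0.231] pointing down, gripper open.
Joint ranges: [-2.98, 2.98], [-0.74, 1.72], [-1.14, 1.35], [-2.1, 2.04], [-1.57, 1.44], [-3.14, 3.14]. Speed limits (rad/s): [1.89, 1.89, 2.39, 2.57, 3.14, 3.14].

## Interface

Orientations are given as a unit quaternion [x, y, z, w].
In Python, from rig import manip gives the robot as it stands.
- The arm moves only by the tool apply_moves, never from a script. Its arguments are lists of equal length, an entry for each row: "translation": the shift along the tool's x, y, z each as a share of 15 cm, from -1 to 1, a list of three; "twist": the turn about the tool's z as a share of pi/2 rad, from -1 to 1. In form: {"translation": [[x, y, z], ...], "twist": [twist, ...]}. A call has 1 to 20 rows; each row is the pose to reach, as a shift and turn from the pose commanded when the call began, along the tool's axes at that moment; what a row does not reach only later rows make up. A row lasts 1/12 s, in which the tool goes at most 41.7 mm and 7.16 degrees, less where a joint would pass 70% of its speed; a pose out of reach is approached as far as the arm can. A call with a number of a shift or a turn outside -1 to 1 is refused whole. A call with a gripper value outside its range is refused whole. "jaw" is the gripper's target within -1 to 1 (shut at 1, half-way at 0, fully open at -1), set as the call begins (left out, the last holds). The fingers move at their own pace and stop on an object; the grip force is fixed at half the most. Time passes only in rows, so rows that repeat a pose let the fingers close. It gives the time, the measured TCP pose, the force, the opening and the grip force at its end, in the units of the state.
- manip.read_state(): the state, without advancing time (a new reading comes with each control period).
- manip.camera(name): name is "side" or "top" or "wrist"; returns a dict with "pixels" (420x560x3 uint8, red, green, blue), "fx", "fy", "cx", "cy" (pixels), "D" ([k1, k2, p1, p2, k3] as OpenCV has them; the pictures are not rectified), "rvec" (rotation vector, rad) and "tvec" (3), from world to camera coordinates, as OpenCV has them. Camera axes: x right, y down, z forward; pixel columns grow to the right and rows downward; lengths in m; the calibration is good to about 2 mm. A picture is of the moment at which its call begins. There is no depth.
- manip.job_done(): hands the job in; it is judged then, once.
The state is a dict: "t": time; "q": joint angles; "qd": joint speeds; "joint_torque": joint torques, N m; "position": TCP position; "tcp_rot": TCP orientation; "force": force on the tool from outside, world axes, zero at the start; "wrist_torque": the same for the moment, N m; "gripper_width": finger opening in m; "finger_force": force on a finger pad.
Only numpy, scipy, OpenCV 4.12 (cv2) and the standard library are available. Lean on these libraries where they do the work, as an engineer would, in place of code of your own. Each camera call takes 0.05 s, during which the arm holds its last target. There are 200 camera calls.

## Working session

There is one attempt and no reset: what is moved stays moved. The work goes in short steps, Python scripts to look and compute and a tool call to move; the robot and the scene stay as the last step left them, time stands still between calls to the robot, and variables do not carry over. Pictures are saved under pics/ and viewed, at most 10 in all, crops included, and the job is handed in when it is done.

Besides the shell and the picture viewer there is one more tool, called after "Request:" as name([rows], argument=value, ...), one row to a line, values as JSON. apply_moves: Moves the arm, as the interface text tells. Its arguments: {"type":"object","properties":{"translation":{"type":"array"},"twist":{"type":"array"},"jaw":{"type":"number"}},"required":["translation","twist"]}

```bash
mkdir -p pics
cat > h.py <<'E'
import numpy as np, cv2
from rig import manip
def snap(n):
    c=manip.camera(n); c['K']=np.array([[c['fx'],0,c['cx']],[0,c['fy'],c['cy']],[0,0,1.]]); c['D']=np.array(c['D'],float)
    c['R']=cv2.Rodrigues(np.array(c['rvec'],float))[0]; c['tvec']=np.array(c['tvec'],float).ravel(); return c
def ray(c,p,z):
    u=cv2.undistortPoints(np.array(p,float).reshape(-1,1,2),c['K'],c['D']).reshape(-1,2)
    d=np.c_[u,np.ones(len(u))]@c['R']; o=-c['R'].T@c['tvec']
    return o+d*((z-o[2])/d[:,2])[:,None]
def proj(c,P): return cv2.projectPoints(np.array(P,float).reshape(-1,1,3),c['R'],c['tvec'],c['K'],c['D'])[0].reshape(-1,2)
def save(c,f,s=1):
    cv2.imwrite(f,cv2.resize(c['pixels'][:,:,::-1],None,fx=s,fy=s))
E
python3 - <<'E'
from h import *
for n in('top','side'):
    c=snap(n); save(c,f'pics/{n}0.png',1.42); np.savez(f'{n}0.npz',**c); print(n,-c['R'].T@c['tvec'])
print(manip.read_state())
E
```

```text
top [0.40614228 0.09396411 0.9339952 ]
side [-0.01539215  0.64346623  0.74324828]
{'t': 0.1, 'q': array([-1.21799792e+00,  2.13296263e-01, -3.49643865e-02,  1.32348933e+00,
        7.61702657e-06,  1.57082058e+00]), 'qd': array([ 0.00030127, -0.00075622, -0.00057652, -0.00229464, -0.00010836,
       -0.00032922]), 'joint_torque': array([ 1.92349944e-04, -6.87252760e+01,  4.87805593e+01,  1.23115821e-02,
       -2.51844898e-05, -2.11242258e-05]), 'position': array([ 0.17266475, -0.46893202,  0.23088367]), 'tcp_rot': array([ 9.84483979e-01,  1.75473839e-01, -7.99328499e-05, -4.70096040e-04]), 'force': array([0.18094126, 1.02740977, 0.74188958]), 'wrist_torque': array([-0.02871342,  0.00771486,  0.02426892]), 'finger_force': 0.0, 'gripper_width': 0.085383330679251}
```

View pics/top0.png

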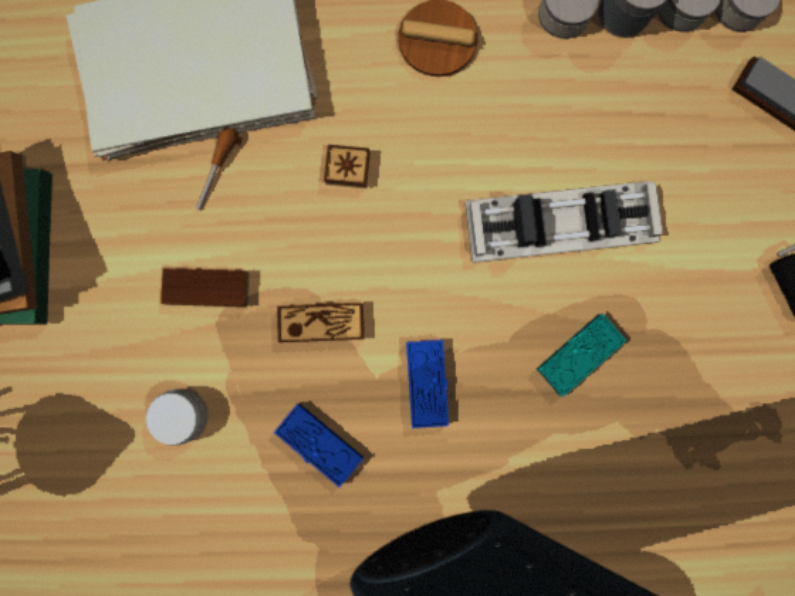

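View pics/side0.png

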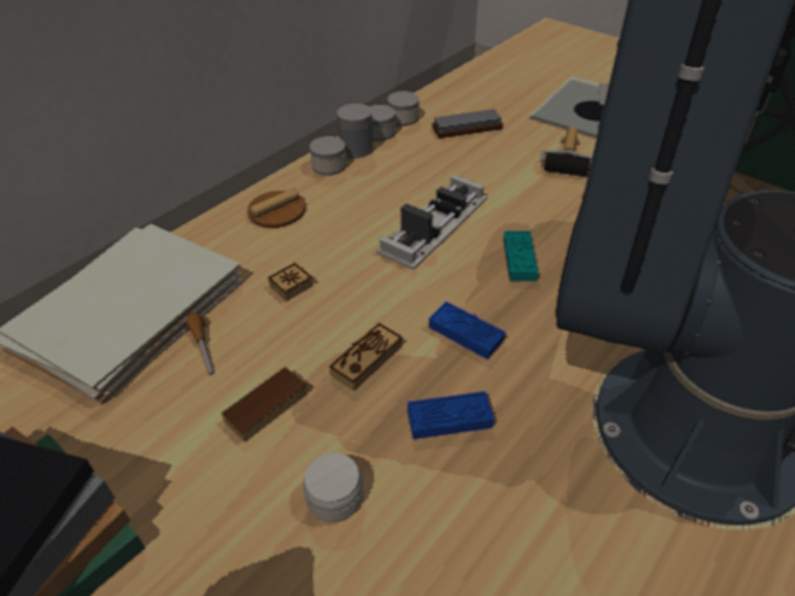

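Top view, in 1.42× pixels: the wanted carved block is at about (320,322), the blank at (205,287) and the holder at (565,221). Its tall jaw is at the left end (527,220), which the side view confirms at (417,220).

Run:
```python
from h import *
c=dict(np.load('top0.npz')); im=c['pixels']; hsv=cv2.cvtColor(im,cv2.COLOR_RGB2HSV)
def rect(m,x0,x1,y0,y1,k=7):
    z=np.zeros_like(m); z[y0:y1,x0:x1]=m[y0:y1,x0:x1]
    z=cv2.morphologyEx(z,cv2.MORPH_CLOSE,np.ones((k,k),np.uint8))
    cs=cv2.findContours(z,cv2.RETR_EXTERNAL,cv2.CHAIN_APPROX_NONE)[0]
    k=max(cs,key=cv2.contourArea); return cv2.boxPoints(cv2.minAreaRect(k)),z
def rep(n,b,z):
    P=ray(c,b,z)[:,:2]; e=[P[1]-P[0],P[2]-P[1]]; L=[np.linalg.norm(v) for v in e]; l=e[int(L[1]>L[0])]
    a=np.degrees(np.arctan2(l[1],l[0]))%180
    print(n,b.round(1).tolist(),P.mean(0).round(4),np.round(L,4),'long axis deg',a.round(1))
dark=((hsv[...,2]<100)*255).astype(np.uint8)
b,m1=rect(dark,188,257,206,246); rep('block',b,.023)
gray=((hsv[...,1]<70)*255).astype(np.uint8)
b,m2=rect(gray,322,474,120,190); rep('holder z8',b,.008); rep('holder z32',b,.032)
o=cv2.resize(im[110:260,170:480],None,fx=2.5,fy=2.5,interpolation=cv2.INTER_NEAREST)
cv2.imwrite('pics/crop1.png',o[:,:,::-1])
```

```text
block [[194.39999389648438, 214.10000610351562], [255.5, 211.6999969482422], [256.6000061035156, 238.39999389648438], [195.5, 240.89999389648438]] [0.4355 0.1997] [0.114  0.0496] long axis deg 90.7
holder z8 [[327.20001220703125, 140.89999389648438], [462.20001220703125, 125.9000015258789], [467.1000061035156, 169.5], [332.1000061035156, 184.5]] [ 0.5626 -0.1301] [0.2637 0.0854] long axis deg 95.0
holder z32 [[327.20001220703125, 140.89999389648438], [462.20001220703125, 125.9000015258789], [467.1000061035156, 169.5], [332.1000061035156, 184.5]] [ 0.5585 -0.1243] [0.2569 0.0832] long axis deg 95.0
```

View pics/crop1.png

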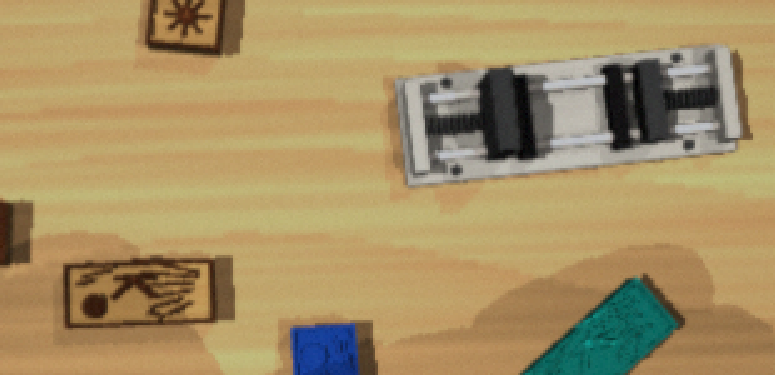

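Request:
apply_moves([
  [0.8, -0.9, 0],
  [0.8, -0.9, 0],
  [0.8, -0.9, 0],
  [0.8, -0.9, 0],
  [0.8, -0.9, 0],
  [0.8, -0.9, 0],
], twist=[0, 0, 0, 0, 0, 0], jaw=-1)

```text
t: 0.6
position: [0.2394, -0.2983, 0.2314]
tcp_rot: [0.984, 0.177, 0.0, -0.0]
force: [-0.9, 0.1, -0.4]
gripper_width: 0.0854
finger_force: 0.0
```

Request:
apply_moves([
  [0.8, -0.9, 0],
  [0.8, -0.9, 0],
  [0.8, -0.9, 0],
  [0.8, -0.9, 0],
  [0.8, -0.9, 0],
  [0.8, -0.9, 0],
], twist=[0, 0, 0, 0, 0, 0])

```text
t: 1.1
position: [0.3056, -0.1305, 0.2313]
tcp_rot: [0.984, 0.177, 0.0, -0.0]
force: [-0.2, -1.0, -0.6]
gripper_width: 0.0858
finger_force: 0.0
```

Request:
apply_moves([
  [0.8, -0.9, 0],
  [0.8, -0.9, 0],
  [0.8, -0.9, 0],
  [0.8, -0.9, 0],
  [0.8, -0.9, 0],
  [0.8, -0.9, 0],
], twist=[0, 0, 0, 0, 0, 0])

```text
t: 1.6
position: [0.3721, 0.0381, 0.2309]
tcp_rot: [0.984, 0.177, -0.0, -0.0]
force: [-0.5, -1.2, 0.2]
gripper_width: 0.0851
finger_force: 0.0
```

Request:
apply_moves([
  [0.8, -0.9, 0],
  [0.8, -0.9, 0],
  [0.8, -0.9, 0],
  [0.8, -0.9, 0],
  [0.8, -0.9, 0],
  [0.8, -0.9, 0],
  [0.8, -0.9, 0],
  [0.8, -0.9, 0],
  [0.8, -0.9, 0],
  [0.8, -0.9, 0],
  [0.8, -0.9, 0],
], twist=[-0.78, -0.78, -0.78, -0.78, -0.78, -0.78, -0.78, -0.78, -0.78, -0.78, -0.78])

```text
t: 2.52
position: [0.4372, 0.2022, 0.231]
tcp_rot: [0.703, 0.711, -0.0, 0.0]
force: [0.3, -0.5, -0.2]
gripper_width: 0.0852
finger_force: 0.0
```

Run:
```python
from h import *
s=manip.read_state(); print(s['t'],s['position'],s['tcp_rot'],s['q'])
c=snap('wrist'); save(c,'pics/w1.png'); np.savez('w1.npz',**c)
c=snap('top'); np.savez('top1.npz',**c)
```

```text
2.5167 [0.43722234 0.20222707 0.231001  ] [ 7.03098084e-01  7.11092809e-01 -3.17643142e-04  2.01701493e-05] [ 4.33392744e-01  1.75829392e-01 -8.09998922e-02  1.31454800e+00
 -2.60189770e-04  1.99288284e+00]
```

View pics/w1.png

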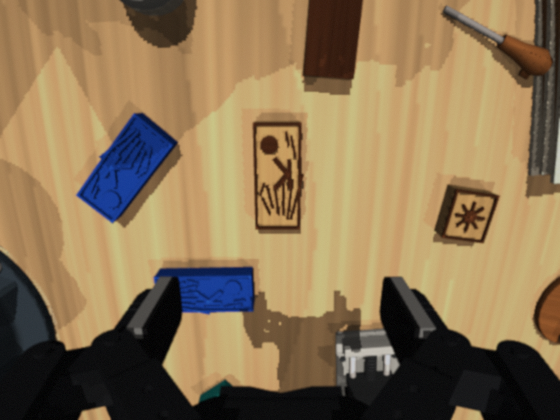

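The wrist view shows the wanted block upright at about (253–301, 122–229), with the tool yaw nearly aligned to it.

Run:
```python
from h import *
for f,r in(('w1',(245,308,112,238)),('top1',(188,257,206,246))):
    c=dict(np.load(f+'.npz')); hsv=cv2.cvtColor(c['pixels'],cv2.COLOR_RGB2HSV)
    m=((hsv[...,2]<(110 if f=='w1' else 80))*255).astype(np.uint8); z=np.zeros_like(m); x0,x1,y0,y1=r; z[y0:y1,x0:x1]=m[y0:y1,x0:x1]
    z=cv2.morphologyEx(z,cv2.MORPH_CLOSE,np.ones((5,5),np.uint8))
    k=max(cv2.findContours(z,cv2.RETR_EXTERNAL,2)[0],key=cv2.contourArea); b=cv2.boxPoints(cv2.minAreaRect(k))
    P=ray(c,b,.023)[:,:2]; e=[P[1]-P[0],P[2]-P[1]]; L=[np.linalg.norm(v) for v in e]; l=e[int(L[1]>L[0])]
    print(f,b.round(1).tolist(),P.round(4).tolist(),P.mean(0).round(4),np.round(L,4),np.degrees(np.arctan2(l[1],l[0]))%180)
s=manip.read_state(); x,y,_,_=s['tcp_rot']; print('tool x deg',np.degrees(2*np.arctan2(y,x)))
```

```text
w1 [[252.8000030517578, 122.0], [300.79998779296875, 121.0], [303.20001220703125, 229.89999389648438], [255.1999969482422, 231.0]] [[0.4089, 0.2572], [0.4558, 0.2587], [0.4617, 0.1446], [0.41, 0.1428]] [0.4341 0.2008] [0.047  0.1142] 92.93897524834662
top1 [[191.60000610351562, 206.1999969482422], [216.5, 194.10000610351562], [240.6999969482422, 244.1999969482422], [215.8000030517578, 256.20001220703125]] [[0.4747, 0.2622], [0.4959, 0.2152], [0.4016, 0.1721], [0.3806, 0.2188]] [0.4382 0.2171] [0.0516 0.1037] 24.550101627689486
tool x deg 90.14936233069811
```

Request:
apply_moves([
  [-0.01, -0.02, 0.5],
  [-0.01, -0.02, 1],
  [-0.01, -0.02, 1],
  [-0.01, -0.02, 1],
  [-0.01, -0.02, 1],
  [-0.01, -0.02, 1],
], twist=[-0.015, -0.015, -0.015, -0.015, -0.015, -0.015])

```text
t: 3.12
position: [0.4332, 0.2012, 0.0812]
tcp_rot: [0.697, 0.717, -0.001, -0.0]
force: [-0.1, 0.1, 0.9]
gripper_width: 0.0853
finger_force: 0.0
```

Request:
apply_moves([
  [0, 0, 0.2],
  [0, 0, 0.4],
  [0, 0, 0.46],
  [0, 0, 0.5],
  [0, 0, 0.52],
  [0, 0, 0.52],
  [0, 0, 0.52],
], twist=[0, 0, 0, 0, 0, 0, 0])

```text
t: 3.7
position: [0.4347, 0.2023, 0.0047]
tcp_rot: [0.696, 0.718, 0.001, 0.0]
force: [0.8, -0.2, 0.4]
gripper_width: 0.0855
finger_force: 0.0
```

Request:
apply_moves([
  [0, 0, 0],
  [0, 0, 0],
  [0, 0, 0],
  [0, 0, 0],
  [0, 0, 0],
  [0, 0, 0],
  [0, 0, 0],
  [0, 0, 0],
  [0, 0, 0],
  [0, 0, 0],
], twist=[0, 0, 0, 0, 0, 0, 0, 0, 0, 0], jaw=1)

```text
t: 4.53
position: [0.434, 0.2021, 0.004]
tcp_rot: [0.696, 0.718, 0.0, 0.0]
force: [-2.3, -1.5, 10.3]
gripper_width: 0.0461
finger_force: 61.3
```

Request:
apply_moves([
  [0, 0, -0.1],
  [0, 0, -0.3],
  [0, 0, -0.6],
  [0, 0, -0.9],
  [0, 0, -1],
  [0, 0, -1],
  [0, 0, -1],
], twist=[0, 0, 0, 0, 0, 0, 0])

```text
t: 5.12
position: [0.4344, 0.2022, 0.1545]
tcp_rot: [0.696, 0.718, 0.001, 0.0]
force: [-0.7, -0.2, -2.0]
gripper_width: 0.0469
finger_force: 62.9
```

Request:
apply_moves([
  [-0.2, 0.05, -0.1],
  [-0.4, 0.1, -0.2],
  [-0.6, 0.15, -0.3],
  [-0.8, 0.2, -0.4],
  [-1, 0.25, -0.5],
  [-1, 0.25, -0.5],
  [-1, 0.25, -0.5],
], twist=[0, 0, 0, 0, 0, 0, 0])

```text
t: 5.7
position: [0.4758, 0.0519, 0.2275]
tcp_rot: [0.697, 0.717, -0.0, -0.0]
force: [-0.1, 0.6, -0.9]
gripper_width: 0.0466
finger_force: 62.9
```

Request:
apply_moves([
  [-0.2, 0.05, 0],
  [-0.4, 0.1, 0],
  [-0.6, 0.15, 0],
  [-0.8, 0.2, 0],
  [-1, 0.25, 0],
  [-1, 0.25, 0],
  [-1, 0.25, 0],
], twist=[0, 0, 0, 0, 0, 0, 0])

```text
t: 6.28
position: [0.5174, -0.0958, 0.2265]
tcp_rot: [0.697, 0.717, -0.001, -0.001]
force: [-0.1, 0.8, 0.0]
gripper_width: 0.0468
finger_force: 62.8
```

Request:
apply_moves([
  [-0.2, 0.05, 0],
  [-0.4, 0.1, 0],
  [-0.6, 0.15, 0],
  [-0.8, 0.2, 0],
  [-1, 0.25, 0],
  [-1, 0.25, 0],
  [-1, 0.25, 0],
  [-1, 0.25, 0],
], twist=[-0.036, -0.036, -0.036, -0.036, -0.036, -0.036, -0.036, -0.036])

```text
t: 6.95
position: [0.5598, -0.2427, 0.2275]
tcp_rot: [0.675, 0.738, -0.0, -0.001]
force: [-0.4, 0.7, -1.7]
gripper_width: 0.0466
finger_force: 62.8
```

Run:
```python
from h import *
s=manip.read_state(); print(s['t'],s['position'],s['tcp_rot'],s['gripper_width'],s['force'])
c=snap('wrist'); save(c,'pics/w2.png',1.4); np.savez('w2.npz',**c); print(-c['R'].T@c['tvec'])
c=snap('side'); np.savez('side2.npz',**c)
```

```text
6.95 [ 0.55981348 -0.24271779  0.22752001] [ 6.75142396e-01  7.37686962e-01 -6.28066758e-05 -8.28810060e-04] 0.046615904713860006 [-0.36265096  0.7414544  -1.71430769]
[ 0.55248642 -0.1626119   0.37098655]
```

View pics/w2.png

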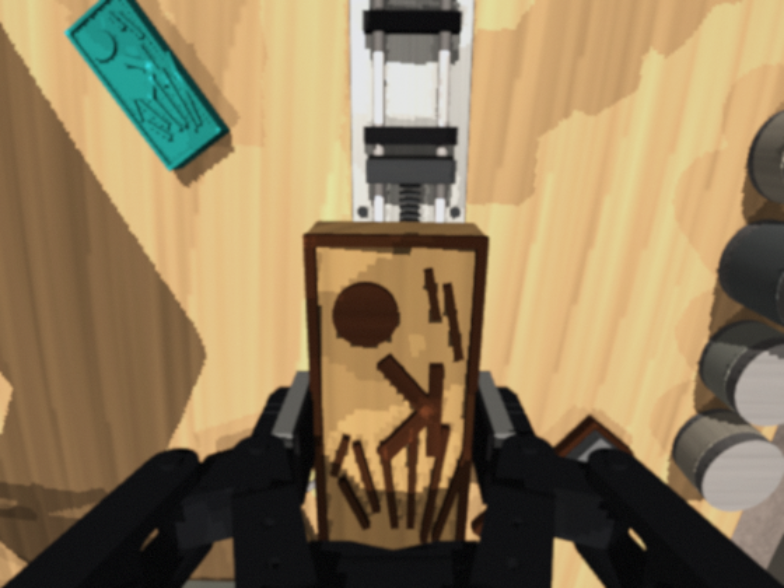

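The wrist view shows the block held straight: front top edge at about (305–488, 237), with the grip behind it. The holder is ahead, with the low jaw at (365–455, 157–183) and bearers at y≈135 and y≈22. The plate edges are at about x=352 and x=470.

Run:
```python
from h import *
c=dict(np.load('w2.npz')); im=c['pixels']; hsv=cv2.cvtColor(im,cv2.COLOR_RGB2HSV)
s=manip.read_state(); p=s['position']; qx,qy=s['tcp_rot'][:2]; a=2*np.arctan2(qy,qx); print('toolx',np.degrees(a))
# plate edges: low saturation run per row
L=[];R=[]
for r in range(4,150,3):
    xs=np.where(hsv[r,230:360,1]<60)[0]+230
    if len(xs)>20: L.append((xs.min()-.5,r)); R.append((xs.max()+.5,r))
fit=[]
for n,E in(('L',L),('R',R)):
    P=ray(c,E,.008)[:,:2]; v=cv2.fitLine(P.astype(np.float32),cv2.DIST_HUBER,0,.001,.001).ravel()
    v=v*np.sign(v[1]) if 0 else v; d=v[:2]*np.sign(v[1]); fit.append((v[2:],d)); print(n,v[2:],np.degrees(np.arctan2(d[1],d[0])), [round(float(x[0]),0) for x in E[::6]])
# dark rows on the centreline columns: profile off centre, avoiding rods
for col in(278,305):
    g=im[0:165,col-2:col+3].mean((1,2)); print(col,[int(x) for x in g[::2]])
# top view bearers too
z=[[293-4,17]]
t=p[2]+.019
B=np.array([[305,237],[488,237],[326,540],[462,540]])/1.4
print('block top corners rel TCP (toolx,tooly):')
W=ray(c,B,t)[:,:2]-p[:2]; tx=np.array([np.cos(a),np.sin(a)]); ty=np.array([np.sin(a),-np.cos(a)])
print(np.c_[W@tx,W@ty].round(4).tolist())
```

```text
toolx 95.10700952445941
L [ 0.5210451 -0.1525635] 94.62267 [250.0, 250.0, 250.0, 250.0, 250.0, 250.0, 250.0, 250.0, 252.0]
R [ 0.6035706  -0.14026983] 94.629906 [338.0, 338.0, 336.0, 336.0, 336.0, 334.0, 334.0, 332.0, 332.0]
278 [90, 90, 70, 57, 20, 14, 14, 13, 15, 14, 13, 9, 64, 111, 113, 114, 117, 116, 106, 110, 113, 113, 178, 223, 222, 225, 225, 226, 226, 222, 216, 223, 224, 226, 227, 224, 220, 224, 224, 226, 225, 214, 190, 183, 181, 103, 27, 28, 27, 26, 25, 33, 58, 62, 62, 49, 29, 57, 69, 70, 71, 70, 68, 68, 67, 72, 98, 105, 93, 90, 98, 98, 102, 184, 211, 204, 202, 206, 209, 147, 91, 90, 90]
305 [96, 94, 73, 56, 20, 15, 13, 14, 14, 14, 13, 9, 63, 116, 117, 116, 115, 115, 115, 116, 117, 117, 160, 214, 227, 227, 226, 227, 226, 227, 227, 227, 226, 225, 225, 226, 227, 226, 227, 227, 227, 224, 196, 183, 183, 119, 30, 26, 27, 27, 26, 33, 59, 63, 62, 51, 26, 52, 68, 68, 69, 68, 69, 69, 68, 68, 99, 107, 107, 103, 104, 104, 107, 163, 215, 214, 216, 212, 209, 162, 89, 88, 92]
block top corners rel TCP (toolx,tooly):
[[0.0551, -0.023], [0.0551, 0.024], [-0.0445, -0.0223], [-0.0445, 0.022]]
```

Run:
```python
from h import *
c=dict(np.load('w2.npz'))
yaw=np.radians(4.63); ey=np.array([-np.sin(yaw),np.cos(yaw)]); ex=np.array([np.cos(yaw),np.sin(yaw)])
o=np.array([.5628,-.1526])
for r,z in((7,.022),(23,.022),(91,.022),(101,.022),(112,.038),(131,.038),(132,.038)):
    P=ray(c,[[292,r]],z)[0,:2]; print(r,z,((P-o)@ey).round(4))
# top view, jaw & end-block features: top0 centreline profile
t=dict(np.load('top0.npz'))
for x0,z in(((.0,.0),.022),):
    pass
C=o+ey*0.025
print('guess C',C)
for yy,z in((.036,.022),(-.036,.022),(.049,.068),(-.049,.038),(.128,.008),(-.128,.008),(.128,.032)): print(yy,z,proj(t,np.r_[C+ey*yy,z]).round(1))
for xoff in(.012,):
    A=[np.r_[C+ey*y+ex*xoff,.022] for y in np.arange(-.06,.061,.002)]
    q=proj(t,A); print([(int(round(y*1000)),int(t['pixels'][int(b),int(a_)].mean())) for y,(a_,b) in zip(np.arange(-.06,.061,.002),q)])
```

```text
7 0.022 0.0682
23 0.022 0.0548
91 0.022 -0.0048
101 0.022 -0.0139
112 0.038 -0.0235
131 0.038 -0.0408
132 0.038 -0.0417
guess C [ 0.56078198 -0.12768158]
0.036 0.022 [[379.4 156.7]]
-0.036 0.022 [[417.1 152.7]]
0.049 0.068 [[377.2 153.1]]
-0.049 0.038 [[426.3 150.4]]
0.128 0.008 [[330.1 163.1]]
-0.128 0.008 [[461.8 149.1]]
0.128 0.032 [[331.4 161. ]]
[(-60, 55), (-58, 43), (-56, 24), (-54, 16), (-52, 7), (-50, 19), (-48, 57), (-46, 64), (-44, 50), (-42, 26), (-40, 16), (-38, 20), (-36, 17), (-34, 15), (-32, 22), (-30, 8), (-28, 15), (-26, 52), (-24, 131), (-22, 136), (-20, 163), (-18, 169), (-16, 178), (-14, 180), (-12, 172), (-10, 168), (-8, 171), (-6, 177), (-4, 172), (-2, 172), (0, 176), (2, 177), (4, 170), (6, 170), (8, 170), (10, 169), (12, 172), (14, 176), (16, 155), (18, 97), (20, 83), (22, 83), (24, 79), (26, 80), (28, 66), (30, 35), (32, 17), (34, 3), (36, 15), (38, 10), (40, 19), (42, 41), (44, 53), (46, 52), (48, 54), (50, 53), (52, 52), (54, 55), (56, 51), (58, 40), (60, 26)]
```

Request:
apply_moves([
  [0.2, 0.03, 0],
  [0.4, 0.05, 0],
  [0.6, 0.073, 0.1],
  [0.667, 0.073, 0.3],
  [0.667, 0.073, 0.5],
  [0.667, 0.073, 0.7],
  [0.667, 0.073, 0.7],
  [0.667, 0.073, 0.7],
  [0.667, 0.073, 0.7],
], twist=[0.003, 0.003, 0.003, 0.003, 0.003, 0.003, 0.003, 0.003, 0.003])

```text
t: 7.8
position: [0.5628, -0.1436, 0.1253]
tcp_rot: [0.677, 0.736, 0.0, 0.001]
force: [0.5, -0.9, -1.0]
gripper_width: 0.0466
finger_force: 62.7
```

```bash
cat > st.py <<'E'
from h import *
def st():
    s=manip.read_state(); p=s['position']; d=p[:2]-np.array([.56073,-.12698]); w=np.radians(4.63)
    print(round(s['t'],2),'h',round(d[0]*np.cos(w)+d[1]*np.sin(w),4),round(-d[0]*np.sin(w)+d[1]*np.cos(w),4),'z',p[2].round(4),'yaw',np.degrees(2*np.arctan2(s['tcp_rot'][1],s['tcp_rot'][0])).round(2),'F',s['force'].round(1),s['gripper_width'])
st()
E
python3 st.py
python3 - <<'E'
from h import *
c=snap('wrist'); save(c,'pics/w3.png',1.4); np.savez('w3.npz',**c)
E
```

```text
7.8 h 0.0007 -0.0167 z 0.1253 yaw 94.76 F [ 0.5 -0.9 -1. ] 0.04660028425050091
```

View pics/w3.png

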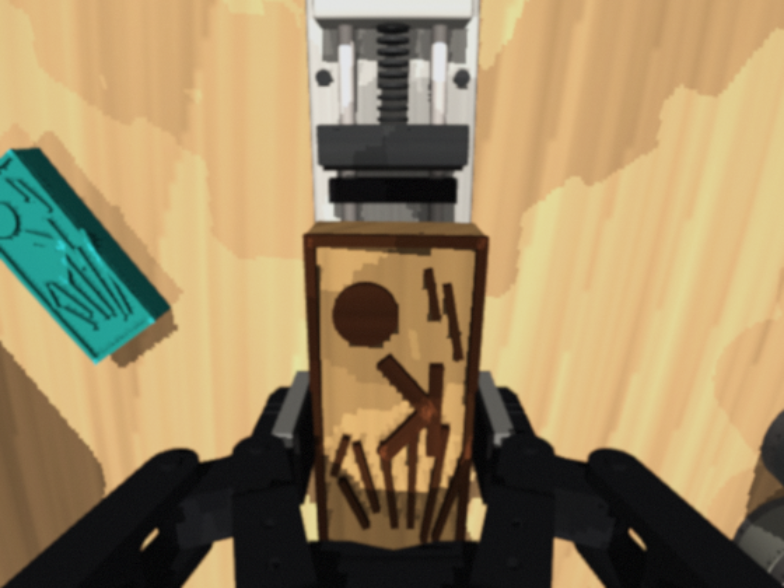

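The block is lined up with the holder: jaw at x 317–469, block at 305–488. The tall jaw's near edge is at row ~166, ahead of the block. Next I lower and push.

Request:
apply_moves([
  [0, 0, 0.2],
  [0, 0, 0.4],
  [0, 0, 0.5],
  [0, 0, 0.52],
  [0, 0, 0.52],
  [0, 0, 0.52],
], twist=[0, 0, 0, 0, 0, 0])

```text
t: 8.35
position: [0.5633, -0.1442, 0.0473]
tcp_rot: [0.677, 0.736, 0.001, 0.001]
force: [0.2, 0.3, -0.4]
gripper_width: 0.0464
finger_force: 62.7
```

Request:
apply_moves([
  [0.04, 0, 0],
  [0.08, 0, 0],
  [0.12, 0, 0],
  [0.15, 0, 0],
  [0.18, 0, 0],
  [0.2, 0, 0],
  [0.2, 0, 0],
  [0.2, 0, 0],
  [0.2, 0, 0],
], twist=[0, 0, 0, 0, 0, 0, 0, 0, 0])

```text
t: 9.1
position: [0.56, -0.1141, 0.0456]
tcp_rot: [0.677, 0.736, -0.0, 0.0]
force: [1.7, -5.3, 0.8]
gripper_width: 0.0466
finger_force: 63.1
```

```bash
python3 st.py
python3 - <<'E'
from h import *
a=snap('wrist')['pixels'][:230]; b=snap('side'); np.savez('side4.npz',**b); b=b['pixels'][110:200,240:370]
o=np.vstack([a,cv2.resize(b,(560,388),interpolation=cv2.INTER_CUBIC)]); cv2.imwrite('pics/w4.png',cv2.resize(o,(540,596))[:,:,::-1])
E
```

```text
9.1 h 0.0003 0.0129 z 0.0456 yaw 94.74 F [ 1.7 -5.3  0.8] 0.04662458609855997
```

View pics/w4.png

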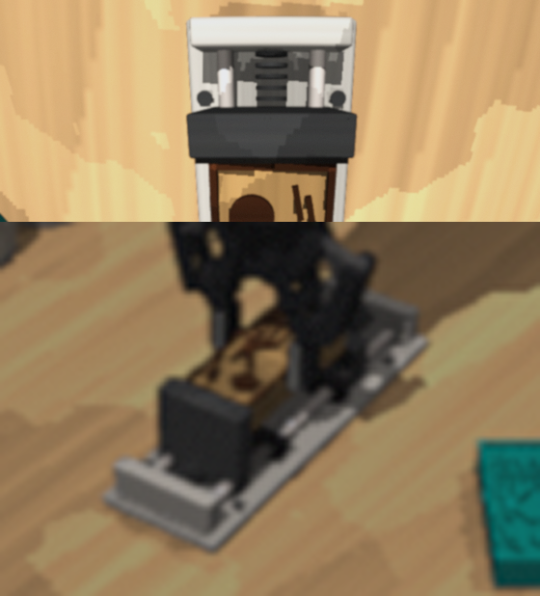

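The top of the block is pressed against the tall jaw, and about 5.3 N means it is pushed back roughly 18 mm. Now I lower it.

Request:
apply_moves([
  [0, 0, 0.03],
  [0, 0, 0.06],
  [0, 0, 0.09],
  [0, 0, 0.11],
  [0, 0, 0.125],
  [0, 0, 0.13],
  [0, 0, 0.13],
  [0, 0, 0.13],
], twist=[0, 0, 0, 0, 0, 0, 0, 0])

```text
t: 9.87
position: [0.5595, -0.1141, 0.0261]
tcp_rot: [0.677, 0.736, -0.0, 0.0]
force: [-2.2, -4.5, 4.7]
gripper_width: 0.0463
finger_force: 63.4
```

Request:
apply_moves([
  [0, 0, 0.005],
  [0, 0, 0.005],
  [0, 0, 0.005],
], twist=[0, 0, 0])

```text
t: 10.12
position: [0.5595, -0.1141, 0.026]
tcp_rot: [0.677, 0.736, -0.0, 0.0]
force: [-6.8, -3.2, 17.8]
gripper_width: 0.0466
finger_force: 64.9
```

Request:
apply_moves([
  [0, 0, 0],
  [0, 0, 0],
  [0, 0, 0],
  [0, 0, 0],
  [0, 0, 0],
  [0, 0, 0],
  [0, 0, 0],
  [0, 0, 0],
  [0, 0, 0],
  [0, 0, 0],
], twist=[0, 0, 0, 0, 0, 0, 0, 0, 0, 0], jaw=-1)

```text
t: 10.95
position: [0.5596, -0.1139, 0.025]
tcp_rot: [0.677, 0.736, -0.0, -0.0]
force: [-0.5, 0.3, -0.0]
gripper_width: 0.0853
finger_force: 0.0
```

Request:
apply_moves([
  [0, 0, -0.1],
  [0, 0, -0.3],
  [0, 0, -0.5],
  [0, 0, -0.7],
  [0, 0, -0.9],
  [0, 0, -1],
  [0, 0, -1],
  [0, 0, -1],
], twist=[0, 0, 0, 0, 0, 0, 0, 0])

```text
t: 11.62
position: [0.5601, -0.114, 0.1756]
tcp_rot: [0.677, 0.736, 0.0, 0.001]
force: [-0.9, 0.1, -0.7]
gripper_width: 0.0853
finger_force: 0.0
```

Request:
apply_moves([
  [-0.25, 0, -0.2],
  [-0.5, 0, -0.3],
  [-0.75, 0, -0.3],
  [-1, 0, -0.3],
  [-1, 0, -0.3],
  [-1, 0, -0.3],
  [-1, 0, -0.3],
], twist=[0, 0, 0, 0, 0, 0, 0])

```text
t: 12.2
position: [0.5715, -0.2631, 0.2186]
tcp_rot: [0.677, 0.736, -0.0, -0.001]
force: [0.7, 0.5, -1.0]
gripper_width: 0.0855
finger_force: 0.0
```

```bash
python3 st.py
python3 - <<'E'
from h import *
c=snap('wrist'); np.savez('w5.npz',**c); a=c['pixels'][:300]; b=snap('side'); b=b['pixels'][110:200,240:370]
o=np.vstack([a,cv2.resize(b,(560,388),interpolation=cv2.INTER_CUBIC)]); cv2.imwrite('pics/w5.png',cv2.resize(o,(486,598))[:,:,::-1])
E
```

```text
12.2 h -0.0002 -0.1365 z 0.2186 yaw 94.71 F [ 0.7  0.5 -1. ] 0.08553819362679323
```

View pics/w5.png

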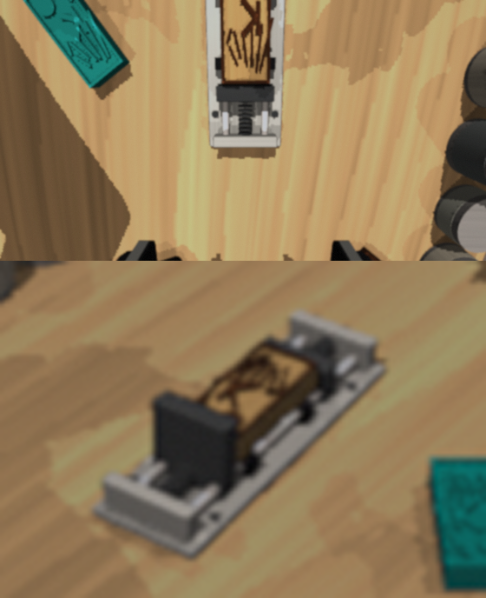

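The block lies flat between both jaws: low jaw edge at about (245,86), tall jaw in the lower half at (195,440). I'll run a quick numeric check of the centring, then hand in.

Run:
```python
from h import *
c=dict(np.load('w5.npz')); w=np.radians(4.63); C=np.array([.56073,-.12698]); ey=np.array([-np.sin(w),np.cos(w)]); ex=np.array([np.cos(w),np.sin(w)])
P=ray(c,np.array([[223,82],[269,84]])/.868,.045)[:,:2]-C
print('block end h_x,h_y (expect y -.056)',np.c_[P@ex,P@ey].round(4).tolist())
t=snap('top'); A=np.arange(-.064,.065,.002)
for z,xo in((.045,.02),(.045,-.02)):
    q=proj(t,[np.r_[C+ey*y+ex*xo,z] for y in A]); print([(int(round(y*1000)),int(t['pixels'][int(b),int(a),0])) for y,(a,b) in zip(A,q) if abs(y)>.04])
```

```text
block end h_x,h_y (expect y -.056) [[-0.0216, -0.055], [0.0243, -0.0569]]
[(-64, 50), (-62, 46), (-60, 41), (-58, 41), (-56, 49), (-54, 70), (-52, 111), (-50, 166), (-48, 153), (-46, 153), (-44, 156), (-42, 156), (40, 93), (42, 89), (44, 89), (46, 79), (48, 70), (50, 45), (52, 46), (54, 57), (56, 55), (58, 55), (60, 59), (62, 59), (64, 57)]
[(-64, 59), (-62, 58), (-60, 47), (-58, 43), (-56, 68), (-54, 64), (-52, 73), (-50, 122), (-48, 123), (-46, 130), (-44, 137), (-42, 145), (40, 84), (42, 84), (44, 83), (46, 88), (48, 63), (50, 50), (52, 39), (54, 46), (56, 56), (58, 60), (60, 54), (62, 52), (64, 52)]
```

The block end is at holder y = −56 mm, level with the surface height, so it is centred.

```bash
python3 -c "
from rig import manip; print(manip.job_done())"
```

```text
the job is handed in; nothing more can be done
None
```

The carved block is in the sprung holder, picture side up and lying flat on the bearers, with its low-jaw end measured at −56 mm, which is where a centred block should be; I left the blank and the look-alikes alone and handed the job in at about 12 s.

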